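# Spot the second hole through the jig bushing with the spring punch

### The arm

A 7-joint arm with a two-finger parallel gripper is mounted at the origin on the work surface. World frame = base frame: x ahead of the robot, y to its left, z up, the work surface at z = 0. Lengths are in mm, angles in rad, forces in N, time in s.
With the tool pointing down it reaches from about 400 to 875 mm from the base axis. Payload 4.4 kg.
Tool frame: the origin (TCP) lies at the very end of the fingers, on their centre line; the grasp point (between the pads) lies 19 mm behind it; z points along the fingers, y is the line along which they close (so a half turn about z gives the same grasp; the last joint's range is limited). The gripper opens to 85 mm and grips with 20 to 120 N. Pads are 22 mm wide; open, the fingers measure 114 mm over their backs; the gripper's body (76 mm by 85 mm) begins 54 mm behind the grasp point. The pads swing forward as they close: fully open they stand 13 mm farther back than shut.
Start: joints at [1.088, 0.628, 0.038, 1.517, -0.027, 0.996, -0.02], TCP at [263.172, -594.355, 231.313] pointing down, gripper open.
Joint ranges: [-3.06, 3.06], [-0.37, 2.12], [-1.25, 1.32], [0.18, 2.47], [-1.1, 4.24], [0.23, 1.98], [-2.94, 2.94]. Speed limits (rad/s): [2.57, 2.57, 3.14, 3.14, 3.14, 3.14, 3.14].

### API

Orientations are given as [roll, pitch, yaw] about the fixed x, y, z axes, in that order (R = Rz(yaw) Ry(pitch) Rx(roll)).
In Python, from cell import ctrl gives the robot as it stands.
- The arm moves only by the tool jog_arm, never from a script. Its argument "plan" is a list of rows, each an object of numbers: "tx", "ty", "tz": the shift along the tool's x, y, z as a fraction of full scale; "wx", "wy", "wz": the turn, a rotation vector about the tool's x, y, z as a fraction of full scale; "claw": the closure, from 0 (fully open) to 1 (shut). In form: [{"tx": .., "ty": .., "tz": .., "wx": .., "wy": .., "wz": .., "claw": ..}, ...]. A call has 1 to 12 rows; each row is the pose to reach, as a shift and turn from the pose commanded when the call began, along the tool's axes at that moment; what a row does not reach only later rows make up. Full scale, the value 1, is 300 mm for a shift and 90 degrees for a turn. A row lasts 1/10 s, in which the tool goes at most 50 mm and 8.59 degrees, less where a joint would pass 70% of its speed; a pose out of reach is approached as far as the arm can. A call with a number of a shift or a turn outside -1 to 1 is refused whole. A call with a gripper value outside its range is refused whole. The fingers move at their own pace and stop on an object; the grip force is fixed at half the most. Time passes only in rows, so rows that repeat a pose let the fingers close. It gives the time, the measured TCP pose, the force, the opening and the grip force at its end, in the units of the state.
- ctrl.read_state(): the state, without advancing time (a new reading comes with each control period).
- ctrl.get_image(name): name is "side" or "top" or "wrist"; returns a dict with "img" (400x640x3 uint8, red, green, blue), "depth" (400x640 float32, mm along the optical axis (not along the pixel's ray), 0 where there is no reading), "fx", "fy", "cx", "cy" (pixels), "position" and "orientation" of the camera in the world; the wrist camera has in their place "hand_eye" (4x4, takes a point from camera to tool coordinates, whose origin is the TCP and whose axes are the flange's). Camera axes: x right, y down, z forward; pixel columns grow to the right and rows downward; lengths in mm; the calibration is good to about 2 mm. The wrist camera is an equidistant fisheye: a pixel r from the principal point sees the ray r / f radians off the axis. A picture is of the moment at which its call begins: read the wrist's pose just before it.
- ctrl.finish_job(): hands the job in; it is judged then, once.
Trained networks look in a picture, given as the dict that the camera call returned (one of the last four; its "shot" number tells which), for a name from the list of things; names that differ only in an ending like _2 or _b are one class to them, and where a whole thing is asked for, a point or a joint stands for the part that bears it (a point fixed in the world has none). Each returns a list of dicts, best first, with "score" (0 to 1); they miss things now and then, are a little off and sometimes report something else, mostly with a low value. They report only what shows in the picture. A call takes as long as a camera call. They do not tell look-alikes from the thing itself.
- ctrl.trace(picture, thing): "pixels" (400x640 bool, what is visible of it) and "extent" ([centre column, centre row, width, height] in pixels, round what is visible of it).
The state is a dict: "clock": time; "qpos": joint angles; "qd": joint speeds; "tau": joint torques, N m; "eef_pos": TCP position; "tool_rot": TCP orientation; "force": force on the tool from outside, world axes, zero at the start; "torque": the same for the moment, N m; "width": finger opening in mm; "gripper_force": force on a finger pad.
Only numpy, scipy, OpenCV 4.12 (cv2) and the standard library are available. Lean on these libraries where they do the work, as an engineer would, in place of code of your own. Each camera call takes 0.05 s, during which the arm holds its last target. There are 200 camera calls.

### The job

Take the spring-loaded marking punch out of its wooden stand, enter its nose in the jig's open bushing (the one without the locating pin) and press it straight down with a slow, steady force until the spring is nearly closed (about 8 of its 9 mm), holding it so for about one second; do not ram it against its stop, lever it against the bushing or mark anything else. Then lift it straight out and set it back upright, fully home in its own hole in the stand, leaving every other tool where it is.

Things in the scene. Friction and masses are not known exactly. Their poses are not given: they have to be found in the camera images.
- punch_mid (a point): Marking punch: plain steel round barrel 18 mm wide, 92 mm long, upright in the wooden stand, its flat underside (shoulder) resting on the stand's top. This point is on the axis 45 mm above the shoulder; z points up to the cap. Weight about 0.2 kg. A round nose 10 mm wide comes 44 mm down out of the shoulder.
- punch_tip (a point): Point of the punch's nose, 89 mm below punch_mid on the axis when the nose is fully out. The last 6 mm taper to 2 mm wide. The nose slides up into the barrel against a spring, at most 9 mm, to a hard stop: it starts to move at about 6 N and each mm takes 1.1 N more (about 14 N at 7 mm, 16 N at 9 mm).
- nose: The sliding nose of the punch (44 mm long, 10 mm wide, dark steel); origin at its point, z up the punch.
- bushing (a point): Centre of the mouth of the jig's open bushing, on the top of its head (a steel ring 23 mm wide, 54 mm above the table); z up along the bore, which is 12.5 mm wide; x towards the other bushing, 56 mm away. The face of the bar to be marked lies 24 to 32 mm below this mouth, as the stock differs from job to job (10 to 18 mm thick): find it by touch.
- jig: Drill jig, bolted down: dark steel base 220 x 130 mm, two side rails, aluminium bridge plate (112 x 90 mm, top 50 mm above the table) with two bushings; the bar lies clamped under the plate. Origin under the base's centre; the open bushing is 28 mm towards -x; the one at +x holds a pin whose round knurled head (22 mm wide) stands 21 mm above the mouths.
- stand_hole (a point): Centre of the mouth of the punch's hole, 14 mm wide and 50 mm deep, 60 mm above the table, near one end of the wooden stand (fixed block 160 x 60 x 60 mm). x points along the block to two tools standing 62 and 102 mm away, rising 50 to 55 mm above it. When the punch is home its shoulder rests on the block and punch_mid is 45 mm above this point.
- pin_punch: Bystander: plain dark pin punch, 10 mm in diameter and 100 mm long, standing in the stand's middle hole; origin at its foot.
- chisel: Bystander: steel drift with a thicker dark head (15 mm), 105 mm long, standing in the stand's third hole; origin at its foot.
- wrench: Bystander: steel combination wrench 170 mm long, 8 mm thick, lying beside the jig; origin under its middle.
- block: Bystander: bright steel block 75 x 50 x 45 mm beside the stand; origin under its centre.
- file: Bystander: flat file with wooden handle, 290 mm long, on the right of the table; origin under its middle.
- screwdriver: Bystander: black screwdriver 200 mm long, on the left of the table; origin under its middle.
- injector: Bystander: fuel injector, 75 mm long, lying beside the stand; origin under its middle.
Things that resemble listed ones, but are neither listed nor needed, are in the scene too. Leave any blue look-alike of the part that bears punch_mid alone. Of the things that look like the part that bears stand_hole, the smaller one is meant.

How it is judged:
By the outcome, as a careful person would: the job done as asked, in the order asked, and still so for the second after the job is handed in, with the robot touching nothing.
It also fails if it takes over 64 s, if anything falls off the work surface, if the arm or the gripper's body presses on something with over 40 N, if the wrist force passes 120 N, or if a joint passes its speed limit or range.

## Working session

There is one attempt and no reset: what is moved stays moved. The work goes in short steps, Python scripts to look and compute and a tool call to move; the robot and the scene stay as the last step left them, time stands still between calls to the robot, and variables do not carry over. Pictures are saved under pics/ and viewed, at most 10 in all, crops included, and the job is handed in when it is done.

Besides the shell and the picture viewer there is one more tool, called after ">>>" as a command line: name --argument value ..., lists and objects as JSON in quotes. jog_arm: Moves the arm, as the interface text tells. Shift numbers are shares of 300 mm and turn numbers shares of 90 degrees, none past 1 either way. Its arguments: {"type":"object","properties":{"plan":{"type":"array"}},"required":["plan"]}

```bash
ls; mkdir -p pics; cat > h.py <<'E'
import numpy as np, cv2
from cell import ctrl
from scipy.spatial.transform import Rotation as R
def rot(o):
    o=np.array(o,float)
    return o if o.shape==(3,3) else (R.from_euler('xyz',o).as_matrix() if o.size==3 else R.from_quat(o).as_matrix())
def world(p,u,v,z=None):
    "pixels (arrays) + depth -> world, for the fixed cameras"
    u=np.atleast_1d(u);v=np.atleast_1d(v)
    d=p['depth'][v.astype(int),u.astype(int)] if z is None else z
    c=np.stack([(u-p['cx'])/p['fx']*d,(v-p['cy'])/p['fy']*d,d*np.ones(len(u))],1)
    return c@rot(p['orientation']).T+np.array(p['position'])
def save(n,img): cv2.imwrite('pics/'+n,img[...,::-1])
E
python3 - <<'E'
from h import *
s=ctrl.read_state(); print({k:np.round(v,3).tolist() for k,v in s.items()})
ims=[]
for n in ('top','side'):
    p=ctrl.get_image(n); print(n,p['fx'],p['cx'],p['cy'],p['position'],p['orientation']); save(n+'.png',p['img'])
    for t in ('punch_mid','jig','stand_hole','bushing','pin_punch','chisel','block'):
        try:
            for r in ctrl.trace(p,t)[:4]:
                v,u=np.nonzero(r['pixels']); w=world(p,u,v)[p['depth'][v,u]>0]
                print(n,t,round(r['score'],2),np.round(r['extent']).tolist(),np.round(np.median(w,0)).tolist() if len(w) else '')
        except Exception as e: print(t,e)
E
```

```text
pics
{'clock': 0.0, 'qpos': [1.088, 0.629, 0.038, 1.518, -0.027, 0.996, -0.02], 'qd': [0.001, 0.001, -0.001, 0.0, 0.002, -0.002, 0.001], 'tau': [0.0, -56.34, 1.226, -19.345, 0.011, 0.011, 0.0], 'eef_pos': [262.931, -593.768, 230.387], 'tool_rot': [-3.14, -0.0, 0.417], 'force': [0.19, 0.849, 0.067], 'torque': [-0.014, 0.032, 0.033], 'gripper_force': 0.0, 'width': 84.878}
top 361.87670351927665 320.7436861526113 197.97691097512632 [ 266.24160629    3.47058196 1110.07137618] [-2.97958642 -0.01423712 -1.56947804]
top punch_mid 0.44 [228.0, 185.0, 12.0, 8.0] [457.0, 249.0, 134.0]
top punch_mid 0.42 [198.0, 207.0, 17.0, 10.0] [409.0, 336.0, 104.0]
top jig 0.88 [395.0, 169.0, 59.0, 73.0] [548.0, -225.0, 38.0]
top stand_hole 0.94 [216.0, 261.0, 66.0, 83.0] [258.0, 279.0, 87.0]
top stand_hole 0.9 [242.0, 178.0, 46.0, 55.0] [500.0, 224.0, 61.0]
top bushing 0.78 [395.0, 166.0, 64.0, 78.0] [546.0, -226.0, 35.0]
top chisel 0.51 [249.0, 157.0, 8.0, 10.0] [546.0, 200.0, 112.0]
top block 0.84 [219.0, 160.0, 24.0, 28.0] [559.0, 294.0, 45.0]
side 427.411024240171 326.90919647999954 204.70115787188462 [ -66.1309548   994.90354541 1104.14995674] [-2.30340917 -0.01021616 -2.66725629]
side punch_mid 0.66 [281.0, 252.0, 8.0, 18.0] [455.0, 262.0, 108.0]
side punch_mid 0.5 [299.0, 307.0, 29.0, 20.0] [338.0, 362.0, 15.0]
side jig 0.82 [328.0, 180.0, 60.0, 31.0] [544.0, -204.0, 31.0]
side stand_hole 0.98 [275.0, 256.0, 39.0, 54.0] [492.0, 250.0, 56.0]
side stand_hole 0.9 [336.0, 294.0, 75.0, 80.0] [246.0, 304.0, 83.0]
side bushing 0.64 [326.0, 179.0, 56.0, 29.0] [546.0, -205.0, 30.0]
side chisel 0.35 [373.0, 150.0, 59.0, 17.0] [445.0, -485.0, 14.0]
side block 0.7 [251.0, 266.0, 27.0, 28.0] [552.0, 310.0, 40.0]
```

```bash
python3 - <<'E'
import cv2,numpy as np
t=cv2.imread('pics/top.png')[120:320,150:450];s=cv2.imread('pics/side.png')[140:340,220:440]
t=cv2.resize(t,(450,300),interpolation=cv2.INTER_CUBIC)
a=cv2.resize(cv2.imread('pics/top.png')[120:310,160:445],(798,532)[:2],interpolation=cv2.INTER_CUBIC)
cv2.imwrite('pics/a.png',a)
b=cv2.resize(s,(660,600),interpolation=cv2.INTER_CUBIC); cv2.imwrite('pics/b.png',b)
E
```

```text
(no output)
```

View pics/a.png

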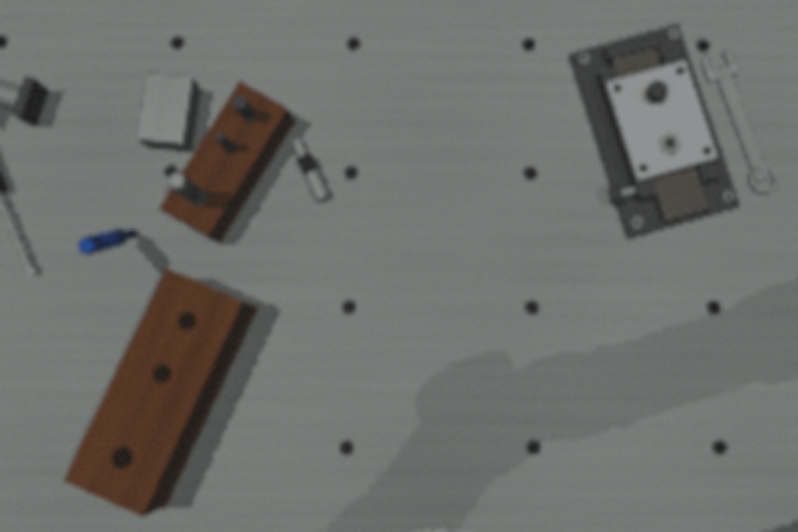

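View pics/b.png

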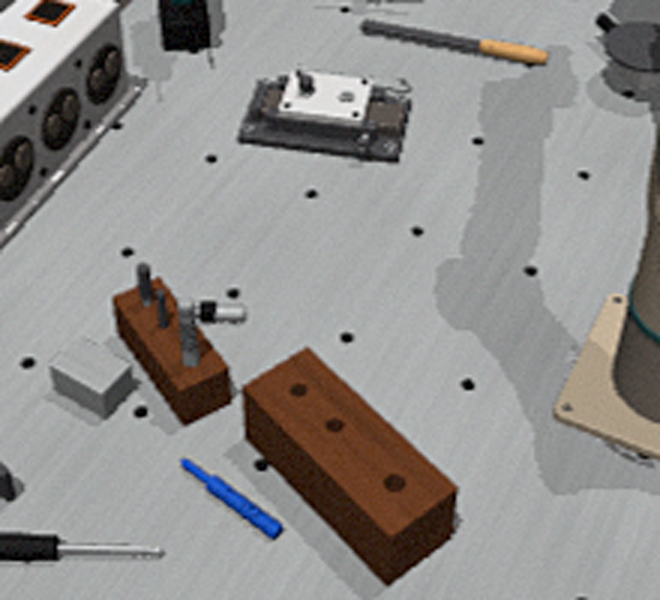

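Candidates for the punch: the steel one upright in the small stand (top ≈ (225,186), side ≈ (281,252)), and the blue look-alike lying down (top ≈ (198,207), side ≈ (299,307)). I choose the steel one. The small stand is at top ≈ (242,178), not the larger one at (216,261). The open bushing is at top ≈ (399,171) and the pin at (394,153). I'll move towards the jig for a close look.

>>> jog_arm --plan '[{"tx": 0.72,"ty": -0.39,"tz": -0.23,"wz": -0.5},{"tx": 0.72,"ty": -0.39,"tz": -0.23,"wz": -0.5},{"tx": 0.72,"ty": -0.39,"tz": -0.23,"wz": -0.5},{"tx": 0.72,"ty": -0.39,"tz": -0.23,"wz": -0.5},{"tx": 0.72,"ty": -0.39,"tz": -0.23,"wz": -0.5},{"tx": 0.72,"ty": -0.39,"tz": -0.23,"wz": -0.5}]'

```text
invalid input at $.plan[0]: expected keys tx, ty, tz, wx, wy, wz, claw
```

```bash
cat >> h.py <<'E'
def go(target,yaw,s=None):
    "print shift/turn fractions from the present pose to a tool-down pose"
    s=s or ctrl.read_state(); r0=rot(s['tool_rot']); d=r0.T@(np.array(target)-s['eef_pos'])/300
    w=R.from_matrix(r0.T@rot([np.pi,0,yaw])).as_rotvec()/(np.pi/2)
    print('clock',round(s['clock'],2),'at',np.round(s['eef_pos'],1),np.round(s['tool_rot'],4),'F',np.round(s['force'],1),'shift',np.round(d,4),'turn',np.round(w,4),'mm',np.linalg.norm(d)*300)
def wray(p,s,u,v):
    "wrist fisheye pixels -> camera centre, unit rays in world"
    x=(np.atleast_1d(u)-p['cx'])/p['fx'];y=(np.atleast_1d(v)-p['cy'])/p['fy'];th=np.hypot(x,y);k=np.where(th>1e-9,np.sin(th)/np.maximum(th,1e-9),1)
    c=np.stack([x*k,y*k,np.cos(th)],1); H=np.array(p['hand_eye']); r0=rot(s['tool_rot'])
    return r0@H[:3,3]+s['eef_pos'], c@(r0@H[:3,:3]).T
def wpt(p,s,u,v,z):
    o,d=wray(p,s,u,v); return o+d*((z-o[2])/d[:,2])[:,None]
def wproj(p,s,X):
    H=np.array(p['hand_eye']);r0=rot(s['tool_rot']);c=((np.atleast_2d(X)-s['eef_pos'])@r0-H[:3,3])@H[:3,:3]
    th=np.arctan2(np.hypot(c[:,0],c[:,1]),c[:,2]);ph=np.arctan2(c[:,1],c[:,0])
    return np.stack([p['cx']+p['fx']*th*np.cos(ph),p['cy']+p['fy']*th*np.sin(ph)],1)
E
python3 - <<'E'
from h import *
s=ctrl.read_state();p=ctrl.get_image('wrist');print(np.round(p['hand_eye'],3).tolist(),p['fx'],p['cx'],p['cy'])
p=ctrl.get_image('top')
# bridge plate top: pixels at z~50
for t,z0,z1 in (('jig',45,57),('stand_hole',53,67)):
    for r in ctrl.trace(p,t)[:2]:
        v,u=np.nonzero(r['pixels']);w=world(p,u,v);k=(w[:,2]>z0)&(w[:,2]<z1)
        if k.sum()>20: print(t,r['extent'],k.sum(),cv2.minAreaRect(w[k][:,:2].astype(np.float32)),np.median(w[k][:,2]))
print('bush',wpt and world(p,[399,394],[171,153]))
go([545,-230,290],1.3)
E
```

```text
[[-0.0, -0.952, -0.306, 77.662], [1.0, -0.001, 0.0, -1.373], [-0.001, -0.306, 0.952, -143.006], [0.0, 0.0, 0.0, 1.0]] 309.70691628693146 314.14415858273446 202.7777773895912
jig [393.8, 167.1, 59.7, 72.1] 1021 ((551.7554321289062, -237.67489624023438), (114.28693389892578, 91.3818359375), 16.15976333618164) 51.3488842326401
stand_hole [217.8, 261.0, 68.5, 84.0] 116 ((255.60379028320312, 269.07769775390625), (53.4324836730957, 227.0420684814453), 66.81117248535156) 60.19067593759769
stand_hole [242.1, 178.8, 47.8, 58.1] 946 ((504.69921875, 229.6719970703125), (62.06484603881836, 160.00335693359375), 60.35963439941406) 61.156907461119886
bush [[ 527.82332903 -252.13352697   29.24896868]
 [ 571.86555756 -228.5660114    73.69212969]]
clock 1.0 at [ 263.2 -594.4  231.3] [ 3.1416 -0.      0.4168] F [ 0.2 -0.1 -0.3] shift [ 1.3507 -0.7302 -0.1956] turn [ 0.     -0.     -0.5623] mm 464.34583982600986
```

>>> jog_arm --plan '[{"tx": 0.9,"ty": -0.5,"tz": 0,"wx": 0,"wy": 0,"wz": -0.5,"claw": 0},{"tx": 0.9,"ty": -0.5,"tz": 0,"wx": 0,"wy": 0,"wz": -0.5,"claw": 0},{"tx": 0.9,"ty": -0.5,"tz": 0,"wx": 0,"wy": 0,"wz": -0.5,"claw": 0},{"tx": 0.9,"ty": -0.5,"tz": 0,"wx": 0,"wy": 0,"wz": -0.5,"claw": 0},{"tx": 0.9,"ty": -0.5,"tz": 0,"wx": 0,"wy": 0,"wz": -0.5,"claw": 0},{"tx": 0.9,"ty": -0.5,"tz": 0,"wx": 0,"wy": 0,"wz": -0.5,"claw": 0},{"tx": 0.9,"ty": -0.5,"tz": 0,"wx": 0,"wy": 0,"wz": -0.5,"claw": 0}]'

```text
clock: 1.7
eef_pos: [454.4, -340.9, 231.8]
tool_rot: [3.139, -0.005, 1.213]
force: [0.4, 0.5, 0.6]
width: 85.1
gripper_force: 0.0
```

```bash
python3 -c "
from h import *
go([525,-245,130],1.3)"
```

```text
clock 1.7 at [ 454.4 -340.9  231.8] [ 3.1394 -0.0048  1.2129] F [0.4 0.5 0.6] shift [0.3803 0.1077 0.3415] turn [ 0.0015 -0.003  -0.0555] mm 156.70455537776422
```

>>> jog_arm --plan '[{"tx": 0.41,"ty": 0.11,"tz": 0.33,"wx": 0,"wy": 0,"wz": -0.06,"claw": 0},{"tx": 0.41,"ty": 0.11,"tz": 0.33,"wx": 0,"wy": 0,"wz": -0.06,"claw": 0},{"tx": 0.41,"ty": 0.11,"tz": 0.33,"wx": 0,"wy": 0,"wz": -0.06,"claw": 0},{"tx": 0.41,"ty": 0.11,"tz": 0.33,"wx": 0,"wy": 0,"wz": -0.06,"claw": 0},{"tx": 0.41,"ty": 0.11,"tz": 0.33,"wx": 0,"wy": 0,"wz": -0.06,"claw": 0},{"tx": 0.41,"ty": 0.11,"tz": 0.33,"wx": 0,"wy": 0,"wz": -0.06,"claw": 0},{"tx": 0.41,"ty": 0.11,"tz": 0.33,"wx": 0,"wy": 0,"wz": -0.06,"claw": 0}]'

```text
clock: 2.4
eef_pos: [524.0, -247.6, 133.4]
tool_rot: [3.14, 0.002, 1.293]
force: [0.3, -0.2, -0.1]
width: 85.4
gripper_force: 0.0
```

```bash
python3 - <<'E'
from h import *
s=ctrl.read_state();p=ctrl.get_image('wrist');go([525,-245,130],1.3,s);np.savez('bush.npz',img=p['img'],depth=p['depth'])
a=np.deg2rad(16.16);b=np.array([551.8-28*np.cos(a),-237.7-28*np.sin(a),54])
q=wproj(p,s,b)[0];print('pred',q,b)
for r in ctrl.trace(p,'bushing')[:3]: print(r['score'],r['extent'])
import pickle;pickle.dump((p,s),open('bush.pkl','wb'))
c=p['img'].copy();cv2.drawMarker(c,tuple(int(x) for x in np.round(q)),(255,0,0),cv2.MARKER_CROSS,5,1)
x,y=int(q[0]),int(q[1]);save('bush.png',cv2.resize(c[max(0,y-80):y+80,x-100:x+100],(800,640)[:2])[:600]);print(x-100,max(0,y-80))
E
```

```text
clock 2.4 at [ 524.  -247.6  133.4] [3.1400e+00 1.7000e-03 1.2932e+00] F [ 0.3 -0.2 -0.1] shift [0.0095 0.0009 0.0114] turn [ 0.001   0.0011 -0.0043] mm 4.459285003187323
pred [316.17185171 209.00283668] [ 524.90632972 -245.49297755   54.        ]
0.9 [334.4, 170.7, 272.9, 234.4]
216 129
```

View pics/bush.png

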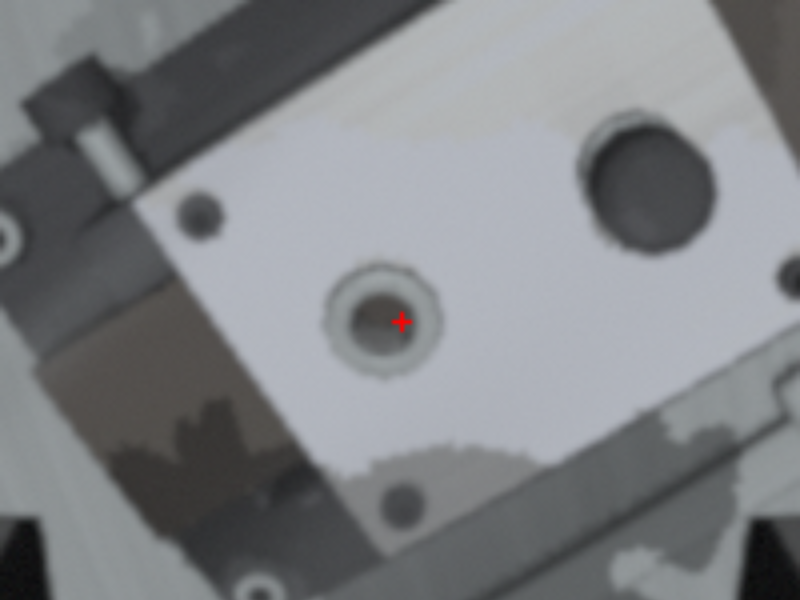

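The crop shows the open bushing's bore at crop (383,322), which is pixel ≈ (311.8,209.5). The red prediction cross is about 4 mm off. The pin head is at crop (650,188). Next I refine the bushing and go to the stand.

```bash
python3 - <<'E'
from h import *
import pickle
p,s=pickle.load(open('bush.pkl','rb'))
g=cv2.cvtColor(p['img'],cv2.COLOR_RGB2GRAY)
x0,y0=292,190;c=cv2.resize(g[y0:y0+40,x0:x0+40],None,fx=8,fy=8,interpolation=cv2.INTER_CUBIC)
_,m=cv2.threshold(c,0,255,cv2.THRESH_BINARY_INV+cv2.THRESH_OTSU)
cs,_=cv2.findContours(m,cv2.RETR_EXTERNAL,cv2.CHAIN_APPROX_NONE)
for k in cs:
    if len(k)>60:
        e=cv2.fitEllipse(k);u=(e[0][0]+.5)/8-.5+x0;v=(e[0][1]+.5)/8-.5+y0
        print('ell',u,v,np.array(e[1])/8,wpt(p,s,u,v,54))
u,v=311.75,209.5;print(wpt(p,s,u,v,54), 'depth',p['depth'][205:214,298:326].round()[::4,::4])
o,d=wray(p,s,[298,322],[209,209]); 
# pin head
print('pin',wpt(p,s,216+650/4,129+188/4,75))
go([460,250,230],2.618)
E
```

```text
ell 311.21825408935547 209.41284942626953 [16.52170372 18.15381241] [[ 521.19789015 -244.77373449   54.        ]]
ell 312.7603397369385 195.50133848190308 [0.83574146 3.66099548] [[ 525.36544864 -234.49647774   54.        ]]
ell 304.211462020874 198.9477415084839 [ 3.40010285 12.37319946] [[ 518.44245042 -235.32423298   54.        ]]
[[ 521.56693416 -244.95233899   54.        ]] depth [[236. 233. 260. 259. 259. 233. 233.]
 [236. 235. 249. 261. 261. 245. 234.]
 [237. 235. 243. 245. 245. 237. 237.]]
pin [[ 573.65478941 -227.41462129   75.        ]]
clock 2.5 at [ 524.1 -247.2  133.4] [3.1398e+00 1.2000e-03 1.2934e+00] F [-0.2 -0.   0.7] shift [ 1.5351 -0.6587 -0.3249] turn [ 5.000e-04  1.400e-03 -8.432e-01] mm 510.5331459602355
```

>>> jog_arm --plan '[{"tx": 0.9,"ty": -0.4,"tz": -0.3,"wx": 0,"wy": 0,"wz": -0.8,"claw": 0},{"tx": 0.9,"ty": -0.4,"tz": -0.3,"wx": 0,"wy": 0,"wz": -0.8,"claw": 0},{"tx": 0.9,"ty": -0.4,"tz": -0.3,"wx": 0,"wy": 0,"wz": -0.8,"claw": 0},{"tx": 0.9,"ty": -0.4,"tz": -0.3,"wx": 0,"wy": 0,"wz": -0.8,"claw": 0},{"tx": 0.9,"ty": -0.4,"tz": -0.3,"wx": 0,"wy": 0,"wz": -0.8,"claw": 0},{"tx": 0.9,"ty": -0.4,"tz": -0.3,"wx": 0,"wy": 0,"wz": -0.8,"claw": 0},{"tx": 0.9,"ty": -0.4,"tz": -0.3,"wx": 0,"wy": 0,"wz": -0.8,"claw": 0},{"tx": 0.9,"ty": -0.4,"tz": -0.3,"wx": 0,"wy": 0,"wz": -0.8,"claw": 0},{"tx": 0.9,"ty": -0.4,"tz": -0.3,"wx": 0,"wy": 0,"wz": -0.8,"claw": 0},{"tx": 0.9,"ty": -0.4,"tz": -0.3,"wx": 0,"wy": 0,"wz": -0.8,"claw": 0}]'

```text
clock: 3.5
eef_pos: [482.3, 46.4, 223.0]
tool_rot: [3.141, 0.001, 2.551]
force: [0.0, -0.2, -0.5]
width: 85.1
gripper_force: 0.0
```

```bash
python3 -c "
from h import *
go([458,252,215],2.618)"
```

```text
clock 3.5 at [482.3  46.4 223. ] [3.1413e+00 1.3000e-03 2.5515e+00] F [ 0.  -0.2 -0.5] shift [0.4489 0.5243 0.0261] turn [ 0.0002  0.0008 -0.0424] mm 207.2071915054321
```

>>> jog_arm --plan '[{"tx": 0.45,"ty": 0.52,"tz": 0.02,"wx": 0,"wy": 0,"wz": -0.04,"claw": 0},{"tx": 0.45,"ty": 0.52,"tz": 0.02,"wx": 0,"wy": 0,"wz": -0.04,"claw": 0},{"tx": 0.45,"ty": 0.52,"tz": 0.02,"wx": 0,"wy": 0,"wz": -0.04,"claw": 0},{"tx": 0.45,"ty": 0.52,"tz": 0.02,"wx": 0,"wy": 0,"wz": -0.04,"claw": 0},{"tx": 0.45,"ty": 0.52,"tz": 0.02,"wx": 0,"wy": 0,"wz": -0.04,"claw": 0},{"tx": 0.45,"ty": 0.52,"tz": 0.02,"wx": 0,"wy": 0,"wz": -0.04,"claw": 0},{"tx": 0.45,"ty": 0.52,"tz": 0.02,"wx": 0,"wy": 0,"wz": -0.04,"claw": 0}]'

```text
clock: 4.2
eef_pos: [456.9, 250.1, 216.2]
tool_rot: [-3.14, 0.001, 2.613]
force: [0.7, -0.2, 0.2]
width: 85.4
gripper_force: 0.0
```

```bash
python3 - <<'E'
from h import *
import pickle
s=ctrl.read_state();p=ctrl.get_image('wrist')
for r in ctrl.trace(p,'punch_mid')[:3]:
    v,u=np.nonzero(r['pixels']);print('punch',r['score'],r['extent'],len(u),'depth pct',np.percentile(p['depth'][v,u],[5,20,50]))
for t in('stand_hole','pin_punch'): print(t,[(r['score'],r['extent']) for r in ctrl.trace(p,t)[:2]])
print(s['eef_pos'],s['tool_rot']);pickle.dump((p,s),open('stand.pkl','wb'))
save('stand.png',p['img'])
E
```

```text
punch 0.75 [348.8, 56.5, 46.3, 110.5] 1627 depth pct [290.00430603 296.36228027 306.57662964]
punch 0.6 [320.6, 204.2, 24.6, 54.5] 958 depth pct [219.36392975 220.99589233 228.37115479]
stand_hole [(0.95, [248.8, 60.9, 107.7, 121.8]), (0.61, [318.9, 220.2, 64.9, 152.0])]
pin_punch [(0.61, [320.2, 255.8, 9.0, 35.1])]
[456.89915212 250.07673993 216.24499656] [-3.14006799e+00  1.03673494e-03  2.61309931e+00]
```

View pics/stand.png

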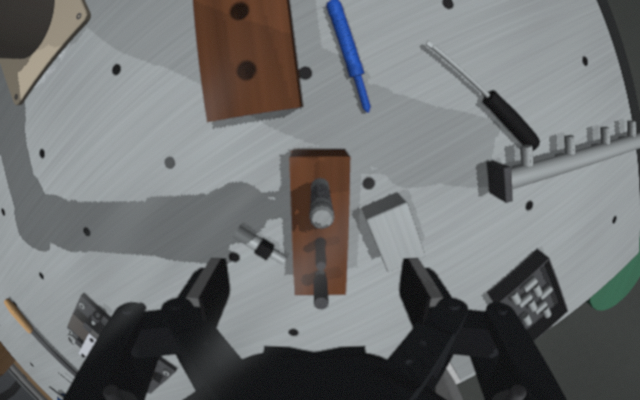

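The wrist picture shows the steel punch in the small stand with its cap at (321,215). The blue one lies apart at (350,55), the pin punch and drift are near (320,260–300), and the block (395,228) is clear of the finger lanes.

```bash
python3 - <<'E'
from h import *
import pickle
p,s=pickle.load(open('stand.pkl','rb'))
D=p['depth'];v,u=np.mgrid[150:300,285:360];v=v.ravel();u=u.ravel();o,d=wray(p,s,u,v)
H=np.array(p['hand_eye']);zc=(rot(s['tool_rot'])@H[:3,:3])[:,2];W=o+d*(D[v,u]/(d@zc))[:,None]
k=(W[:,2]>146)&(W[:,2]<158)
print('cap pix',k.sum(),W[k].mean(0),u[k].mean(),v[k].mean(),cv2.minAreaRect(W[k][:,:2].astype(np.float32)))
k=(W[:,2]>54)&(W[:,2]<64);print('stand top',np.median(W[k][:,2]),cv2.minAreaRect(W[k][:,:2].astype(np.float32)))
print('cap eye',wpt(p,s,320.8,215,152),'base',wpt(p,s,319.5,182,60))
g=p['img'][165:245,290:352];save('cap.png',cv2.resize(g,None,fx=7,fy=7,interpolation=cv2.INTER_CUBIC))
E
```

```text
cap pix 436 [457.21369112 256.06678592 151.59831483] 321.5344036697248 216.38990825688074 ((458.3095703125, 255.51441955566406), (16.796478271484375, 16.701921463012695), 59.069244384765625)
stand top 60.538616217303115 ((502.1307678222656, 230.26535034179688), (60.65559387207031, 161.82797241210938), 60.61445236206055)
cap eye [[455.88153614 256.21408526 152.        ]] base [[455.21885799 257.16979111  60.        ]]
```

View pics/cap.png

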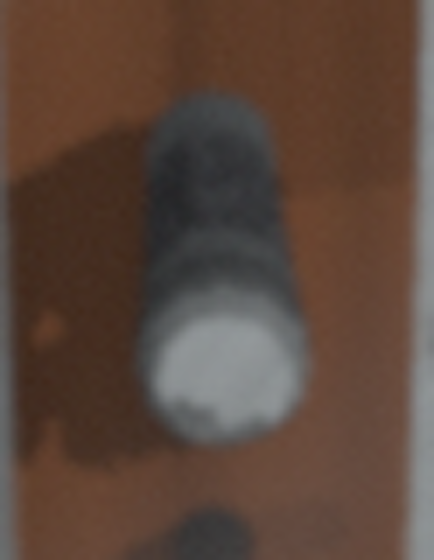

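```bash
python3 -c "
from h import *
go([458,255.5,97],2.618)"
```

```text
clock 4.4 at [457.1 250.1 216.3] [-3.1409e+00  7.0000e-04  2.6125e+00] F [-0.2 -1.   0.1] shift [0.0067 0.0173 0.3978] turn [-0.0004  0.0004 -0.0035] mm 119.46262168001778
```

>>> jog_arm --plan '[{"tx": 0.007,"ty": 0.017,"tz": 0.05,"wx": 0,"wy": 0,"wz": -0.004,"claw": 0},{"tx": 0.007,"ty": 0.017,"tz": 0.15,"wx": 0,"wy": 0,"wz": -0.004,"claw": 0},{"tx": 0.007,"ty": 0.017,"tz": 0.25,"wx": 0,"wy": 0,"wz": -0.004,"claw": 0},{"tx": 0.007,"ty": 0.017,"tz": 0.34,"wx": 0,"wy": 0,"wz": -0.004,"claw": 0},{"tx": 0.007,"ty": 0.017,"tz": 0.397,"wx": 0,"wy": 0,"wz": -0.004,"claw": 0},{"tx": 0.007,"ty": 0.017,"tz": 0.397,"wx": 0,"wy": 0,"wz": -0.004,"claw": 0},{"tx": 0.007,"ty": 0.017,"tz": 0.397,"wx": 0,"wy": 0,"wz": -0.004,"claw": 0},{"tx": 0.007,"ty": 0.017,"tz": 0.397,"wx": 0,"wy": 0,"wz": -0.004,"claw": 0}]'

```text
clock: 5.2
eef_pos: [457.7, 258.0, 97.9]
tool_rot: [3.14, 0.001, 2.622]
force: [-0.2, -0.3, 0.2]
width: 85.1
gripper_force: 0.0
```

```bash
python3 - <<'E'
from h import *
s=ctrl.read_state();p=ctrl.get_image('wrist');go([458,255.5,97],2.618,s)
save('g.png',cv2.resize(p['img'][150:400,160:480],(800,600)[:2] if 0 else (768,600)))
E
```

```text
clock 5.2 at [457.7 258.   97.9] [3.1400e+00 5.0000e-04 2.6221e+00] F [-0.2 -0.3  0.2] shift [-0.0051 -0.0068  0.0031] turn [0.001  0.0003 0.0026] mm 2.715377269943209
```

View pics/g.png

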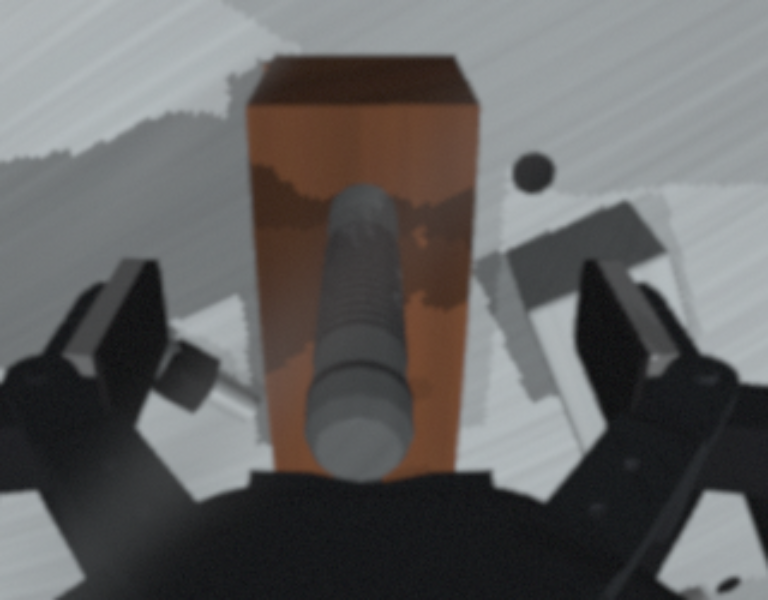

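The punch stands between the open fingers, its axis about 2 mm left of the pads' midpoint (crop 363 vs 371). I correct that and close.

>>> jog_arm --plan '[{"tx": -0.005,"ty": -0.007,"tz": 0.003,"wx": 0,"wy": 0,"wz": 0.002,"claw": 0},{"tx": -0.005,"ty": -0.007,"tz": 0.003,"wx": 0,"wy": 0,"wz": 0.002,"claw": 0},{"tx": -0.005,"ty": -0.007,"tz": 0.003,"wx": 0,"wy": 0,"wz": 0.002,"claw": 0},{"tx": -0.005,"ty": -0.007,"tz": 0.003,"wx": 0,"wy": 0,"wz": 0.002,"claw": 0.5},{"tx": -0.005,"ty": -0.007,"tz": 0.003,"wx": 0,"wy": 0,"wz": 0.002,"claw": 1},{"tx": -0.005,"ty": -0.007,"tz": 0.003,"wx": 0,"wy": 0,"wz": 0.002,"claw": 1},{"tx": -0.005,"ty": -0.007,"tz": 0.003,"wx": 0,"wy": 0,"wz": 0.002,"claw": 1},{"tx": -0.005,"ty": -0.007,"tz": 0.003,"wx": 0,"wy": 0,"wz": 0.002,"claw": 1},{"tx": -0.005,"ty": -0.007,"tz": 0.003,"wx": 0,"wy": 0,"wz": 0.002,"claw": 1},{"tx": -0.005,"ty": -0.007,"tz": 0.003,"wx": 0,"wy": 0,"wz": 0.002,"claw": 1},{"tx": -0.005,"ty": -0.007,"tz": 0.003,"wx": 0,"wy": 0,"wz": 0.002,"claw": 1}]'

```text
clock: 6.35
eef_pos: [457.5, 255.1, 96.4]
tool_rot: [3.141, 0.0, 2.619]
force: [-0.5, 0.8, 2.2]
width: 16.8
gripper_force: 58.4
```

```bash
python3 -c "
from h import *
go([458,255.5,97],2.618);s=ctrl.read_state();print(s['width'],s['gripper_force'],s['torque'])"
```

```text
clock 6.35 at [457.5 255.1  96.4] [3.1412e+00 1.0000e-04 2.6191e+00] F [-0.5  0.8  2.2] shift [-0.0009  0.0019 -0.0019] turn [0.0002 0.0001 0.0007] mm 0.8414565550287854
16.80248980241399 58.3529394865036 [ 0.08516805  0.04647251 -0.0094484 ]
```

>>> jog_arm --plan '[{"tx": 0,"ty": 0,"tz": -0.03,"wx": 0,"wy": 0,"wz": 0,"claw": 1},{"tx": 0,"ty": 0,"tz": -0.08,"wx": 0,"wy": 0,"wz": 0,"claw": 1},{"tx": 0,"ty": 0,"tz": -0.14,"wx": 0,"wy": 0,"wz": 0,"claw": 1},{"tx": 0,"ty": 0,"tz": -0.21,"wx": 0,"wy": 0,"wz": 0,"claw": 1},{"tx": 0,"ty": 0,"tz": -0.29,"wx": 0,"wy": 0,"wz": 0,"claw": 1},{"tx": 0,"ty": 0,"tz": -0.37,"wx": 0,"wy": 0,"wz": 0,"claw": 1},{"tx": 0,"ty": 0,"tz": -0.42,"wx": 0,"wy": 0,"wz": 0,"claw": 1},{"tx": 0,"ty": 0,"tz": -0.43,"wx": 0,"wy": 0,"wz": 0,"claw": 1},{"tx": 0,"ty": 0,"tz": -0.43,"wx": 0,"wy": 0,"wz": 0,"claw": 1},{"tx": 0,"ty": 0,"tz": -0.43,"wx": 0,"wy": 0,"wz": 0,"claw": 1}]'

```text
clock: 7.35
eef_pos: [456.8, 254.3, 224.5]
tool_rot: [-3.14, -0.001, 2.619]
force: [-0.2, -1.1, -0.1]
width: 17.0
gripper_force: 58.5
```

```bash
python3 - <<'E'
from h import *
import pickle
s=ctrl.read_state();p=ctrl.get_image('wrist');go([521.5,-245,190],2.618,s);print(s['width'],s['force'])
pickle.dump((p,s),open('held.pkl','wb'))
for dx in (-2,0,2): print([np.round(wproj(p,s,s['eef_pos']+rot(s['tool_rot'])@[dx,0,z])[0],1).tolist() for z in (36,80)])
save('held.png',cv2.resize(p['img'][100:220,240:400],(800,600),interpolation=cv2.INTER_CUBIC))
E
```

```text
clock 7.35 at [456.8 254.3 224.5] [-3.1399e+00 -7.0000e-04  2.6190e+00] F [-0.2 -1.1 -0.1] shift [-1.0176 -1.3344  0.1165] turn [-0.0011 -0.0005  0.0006] mm 504.66278782040274
17.011071472236925 [-0.21719784 -1.06516501 -0.12598026]
[[313.9, 239.3], [313.9, 215.3]]
[[313.9, 236.4], [313.9, 212.9]]
[[313.9, 233.5], [313.9, 210.4]]
```

View pics/held.png

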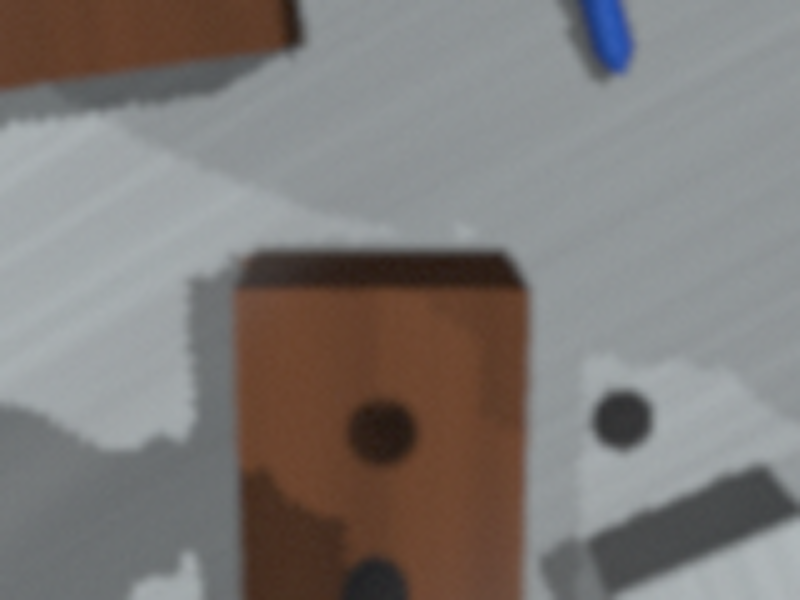

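The nose shows hanging free with its tip at about pixel (315,212). The empty stand hole is at crop (383,432), pixel (316.6,186.4), a handy calibration check.

```bash
python3 - <<'E'
from h import *
import pickle
p,s=pickle.load(open('held.pkl','rb'))
h=wpt(p,s,316.6,186.4,60)[0];r=rot(s['tool_rot']);print('hole',h,'minus home TCP in tool axes',r.T@(h-[457.5,255.1,60]))
# nose: contrast rows below pixel row 205
g=cv2.cvtColor(p['img'],cv2.COLOR_RGB2GRAY).astype(int)
for v in range(206,262,5): print(v,g[v,296:336:1].tolist()[::2])
for r_ in ctrl.trace(p,'nose')[:2]+ctrl.trace(p,'punch_mid')[:2]: 
    print(r_['score'],r_['extent']); v,u=np.nonzero(r_['pixels']); print([(vv,round(u[v==vv].mean(),1),u[v==vv].size) for vv in range(v.min(),v.max()+1,5) if (v==vv).any()][:20])
E
```

```text
hole [459.28421173 255.71108828  60.        ] minus home TCP in tool axes [-1.24099643  1.4201257  -0.0033514 ]
206 [50, 53, 54, 54, 51, 53, 57, 67, 69, 68, 70, 76, 77, 79, 80, 80, 80, 81, 81, 79]
211 [51, 53, 52, 51, 52, 50, 57, 64, 59, 53, 59, 68, 77, 79, 80, 80, 82, 82, 81, 81]
216 [53, 54, 52, 53, 51, 51, 45, 35, 36, 37, 41, 42, 48, 76, 80, 81, 83, 81, 82, 81]
221 [52, 55, 53, 54, 52, 50, 42, 38, 41, 38, 40, 46, 49, 72, 81, 82, 83, 81, 82, 80]
226 [64, 61, 56, 56, 58, 61, 52, 52, 59, 67, 65, 62, 56, 70, 82, 83, 82, 82, 83, 82]
231 [77, 78, 78, 75, 66, 65, 67, 68, 68, 69, 74, 68, 69, 69, 71, 80, 84, 86, 82, 82]
236 [76, 78, 75, 66, 65, 66, 68, 67, 70, 68, 68, 68, 70, 69, 70, 68, 73, 79, 79, 81]
241 [76, 78, 70, 65, 66, 64, 67, 63, 61, 63, 64, 64, 67, 71, 70, 69, 71, 79, 79, 80]
246 [65, 73, 68, 59, 54, 56, 57, 57, 58, 60, 62, 60, 62, 62, 59, 62, 69, 74, 71, 73]
251 [41, 59, 61, 55, 58, 60, 56, 60, 59, 61, 60, 61, 61, 59, 60, 59, 61, 61, 52, 59]
256 [44, 52, 56, 57, 59, 59, 60, 61, 62, 64, 61, 60, 61, 62, 61, 58, 56, 51, 45, 49]
261 [48, 53, 57, 57, 57, 62, 60, 60, 60, 60, 60, 61, 
[... 985 characters left out ...]
), (295, np.float64(314.5), 40), (300, np.float64(315.0), 39), (305, np.float64(314.5), 40)]
0.63 [345.3, 57.6, 45.0, 109.3]
[(3, np.float64(332.5), 4), (8, np.float64(331.0), 15), (13, np.float64(332.0), 17), (18, np.float64(334.0), 17), (23, np.float64(336.0), 15), (28, np.float64(337.5), 16), (33, np.float64(338.5), 18), (38, np.float64(340.0), 17), (43, np.float64(341.5), 16), (48, np.float64(344.0), 17), (53, np.float64(345.5), 16), (58, np.float64(346.5), 16), (63, np.float64(348.5), 16), (68, np.float64(349.5), 16), (73, np.float64(352.0), 15), (78, np.float64(352.0), 13), (83, np.float64(355.0), 9), (88, np.float64(356.0), 9), (93, np.float64(357.5), 10), (98, np.float64(358.5), 10)]
```

>>> jog_arm --plan '[{"tx": -0.05,"ty": -0.07,"tz": 0,"wx": 0,"wy": 0,"wz": 0,"claw": 1},{"tx": -0.12,"ty": -0.16,"tz": 0,"wx": 0,"wy": 0,"wz": 0,"claw": 1},{"tx": -0.21,"ty": -0.28,"tz": 0,"wx": 0,"wy": 0,"wz": 0,"claw": 1},{"tx": -0.3,"ty": -0.4,"tz": 0,"wx": 0,"wy": 0,"wz": 0,"claw": 1},{"tx": -0.39,"ty": -0.52,"tz": 0,"wx": 0,"wy": 0,"wz": 0,"claw": 1},{"tx": -0.48,"ty": -0.64,"tz": 0,"wx": 0,"wy": 0,"wz": 0,"claw": 1},{"tx": -0.57,"ty": -0.76,"tz": 0,"wx": 0,"wy": 0,"wz": 0,"claw": 1},{"tx": -0.66,"ty": -0.88,"tz": 0,"wx": 0,"wy": 0,"wz": 0,"claw": 1},{"tx": -0.71,"ty": -0.95,"tz": 0,"wx": 0,"wy": 0,"wz": 0,"claw": 1},{"tx": -0.75,"ty": -1,"tz": 0,"wx": 0,"wy": 0,"wz": 0,"claw": 1},{"tx": -0.75,"ty": -1,"tz": 0,"wx": 0,"wy": 0,"wz": 0,"claw": 1},{"tx": -0.75,"ty": -1,"tz": 0,"wx": 0,"wy": 0,"wz": 0,"claw": 1}]'

```text
clock: 8.7
eef_pos: [502.3, -116.7, 224.8]
tool_rot: [3.141, -0.001, 2.619]
force: [0.7, 0.9, -2.3]
width: 16.5
gripper_force: 58.6
```

```bash
python3 -c "
from h import *
go([521.5,-245,150],2.618)"
```

```text
clock 8.7 at [ 502.3 -116.7  224.8] [ 3.1411e+00 -1.4000e-03  2.6187e+00] F [ 0.7  0.9 -2.3] shift [-0.2694 -0.3387  0.2488] turn [ 0.0003 -0.0009  0.0004] mm 149.75372968865534
```

>>> jog_arm --plan '[{"tx": -0.06,"ty": -0.08,"tz": 0.05,"wx": 0,"wy": 0,"wz": 0,"claw": 1},{"tx": -0.13,"ty": -0.17,"tz": 0.1,"wx": 0,"wy": 0,"wz": 0,"claw": 1},{"tx": -0.2,"ty": -0.25,"tz": 0.15,"wx": 0,"wy": 0,"wz": 0,"claw": 1},{"tx": -0.25,"ty": -0.32,"tz": 0.2,"wx": 0,"wy": 0,"wz": 0,"claw": 1},{"tx": -0.27,"ty": -0.34,"tz": 0.23,"wx": 0,"wy": 0,"wz": 0,"claw": 1},{"tx": -0.27,"ty": -0.34,"tz": 0.25,"wx": 0,"wy": 0,"wz": 0,"claw": 1},{"tx": -0.27,"ty": -0.34,"tz": 0.25,"wx": 0,"wy": 0,"wz": 0,"claw": 1},{"tx": -0.27,"ty": -0.34,"tz": 0.25,"wx": 0,"wy": 0,"wz": 0,"claw": 1},{"tx": -0.27,"ty": -0.34,"tz": 0.25,"wx": 0,"wy": 0,"wz": 0,"claw": 1}]'

```text
clock: 9.6
eef_pos: [522.6, -244.5, 151.2]
tool_rot: [3.141, 0.001, 2.621]
force: [0.7, -0.1, -1.7]
width: 16.6
gripper_force: 58.7
```

```bash
python3 - <<'E'
from h import *
import pickle
s=ctrl.read_state();p=ctrl.get_image('wrist');go([521.5,-245,140],2.618,s);pickle.dump((p,s),open('hov.pkl','wb'))
print('pred bush',wproj(p,s,[521.5,-245,54]),'tip',wproj(p,s,s['eef_pos']+rot(s['tool_rot'])@[0,0,80.4]))
save('hov.png',cv2.resize(p['img'][170:250,260:366],(795,600),interpolation=cv2.INTER_CUBIC))
E
```

```text
clock 9.6 at [ 522.6 -244.5  151.2] [3.1409e+00 1.1000e-03 2.6214e+00] F [ 0.7 -0.1 -1.7] shift [ 0.0026 -0.0033  0.0374] turn [0.0005 0.0007 0.0022] mm 11.291807453637883
pred bush [[312.66313015 204.72165664]] tip [[313.93746054 212.67436459]]
```

View pics/hov.png

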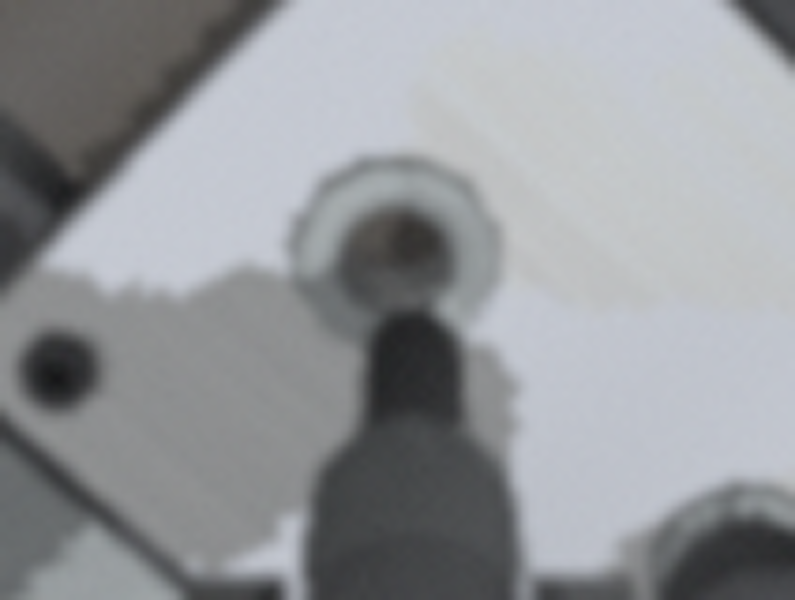

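The hover picture shows the open bushing's bore at about crop (397,257) and the punch nose just below it at crop column 415, with its leading edge at row 308. The nose must move about 2 mm in +x and -1.7 mm in y (tool axes). I shift and go down to just above the mouth.

>>> jog_arm --plan '[{"tx": 0.003,"ty": -0.003,"tz": 0.01,"wx": 0,"wy": 0,"wz": 0,"claw": 1},{"tx": 0.007,"ty": -0.0055,"tz": 0.025,"wx": 0,"wy": 0,"wz": 0,"claw": 1},{"tx": 0.007,"ty": -0.0055,"tz": 0.04,"wx": 0,"wy": 0,"wz": 0,"claw": 1},{"tx": 0.007,"ty": -0.0055,"tz": 0.044,"wx": 0,"wy": 0,"wz": 0,"claw": 1},{"tx": 0.007,"ty": -0.0055,"tz": 0.044,"wx": 0,"wy": 0,"wz": 0,"claw": 1},{"tx": 0.007,"ty": -0.0055,"tz": 0.044,"wx": 0,"wy": 0,"wz": 0,"claw": 1},{"tx": 0.007,"ty": -0.0055,"tz": 0.044,"wx": 0,"wy": 0,"wz": 0,"claw": 1}]'

```text
clock: 10.35
eef_pos: [519.4, -246.5, 137.2]
tool_rot: [3.141, 0.0, 2.619]
force: [0.0, 0.2, -1.5]
width: 16.7
gripper_force: 58.7
```

```bash
python3 - <<'E'
from h import *
import pickle
s=ctrl.read_state();p=ctrl.get_image('wrist');go([521,-245,130],2.618,s);pickle.dump((p,s),open('hov2.pkl','wb'))
print('pred bush',wproj(p,s,[521,-245,54]),'tip edge',wproj(p,s,s['eef_pos']+rot(s['tool_rot'])@[5,0,74.4]))
t=wproj(p,s,[[521+11.5*np.cos(a),-245+11.5*np.sin(a),54] for a in np.linspace(0,6.28,40)])
print('ring pred extents',t.min(0),t.max(0))
save('hov2.png',cv2.resize(p['img'][170:250,260:366],(795,600),interpolation=cv2.INTER_CUBIC))
E
```

```text
clock 10.35 at [ 519.4 -246.5  137.2] [3.1415e+00 3.0000e-04 2.6190e+00] F [ 0.   0.2 -1.5] shift [-0.002   0.007   0.0241] turn [0.0001 0.0002 0.0006] mm 7.541159098818533
pred bush [[316.6260555  212.15693832]] tip edge [[313.93645312 209.06971842]]
ring pred extents [301.80300713 197.98965297] [331.41121178 225.87838787]
```

View pics/hov2.png

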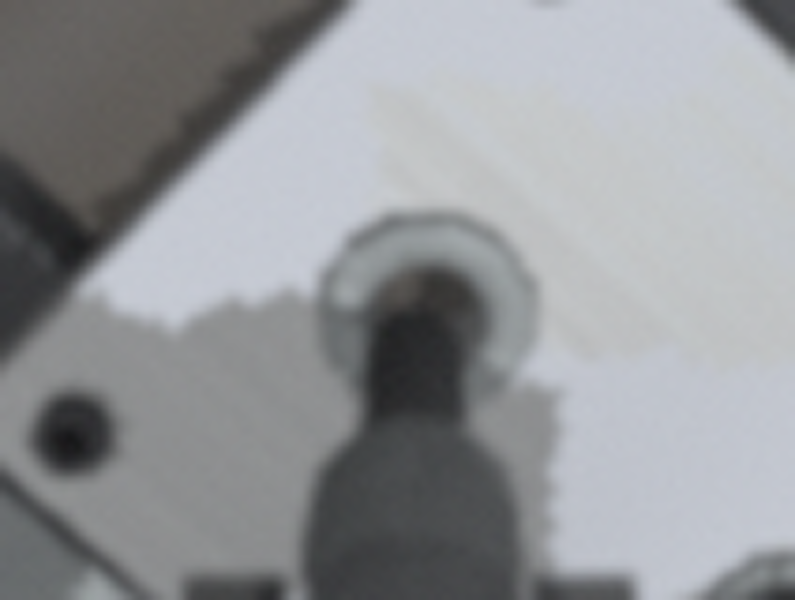

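Now the ring is centred at crop (429,~312) and the nose is at column 415 with its leading edge at row 305. It needs about +0.5 mm in x and +1.6 mm in y, so measured TCP ≈ (519.7,-244.8).

>>> jog_arm --plan '[{"tx": 0.002,"ty": 0.005,"tz": 0,"wx": 0,"wy": 0,"wz": 0,"claw": 1},{"tx": 0.002,"ty": 0.005,"tz": 0,"wx": 0,"wy": 0,"wz": 0,"claw": 1},{"tx": 0.002,"ty": 0.005,"tz": 0,"wx": 0,"wy": 0,"wz": 0,"claw": 1},{"tx": 0.002,"ty": 0.005,"tz": 0,"wx": 0,"wy": 0,"wz": 0,"claw": 1},{"tx": 0.002,"ty": 0.005,"tz": 0,"wx": 0,"wy": 0,"wz": 0,"claw": 1}]'

```text
clock: 10.9
eef_pos: [519.5, -244.9, 137.1]
tool_rot: [3.142, 0.0, 2.619]
force: [-0.3, -0.7, -1.3]
width: 16.6
gripper_force: 58.7
```

```bash
cat > chk.py <<'E'
from h import *
s=ctrl.read_state();p=ctrl.get_image('wrist');go([519.7,-244.8,130],2.6185,s)
g=cv2.GaussianBlur(cv2.cvtColor(p['img'],cv2.COLOR_RGB2GRAY),(3,3),0).astype(float)
t=wproj(p,s,s['eef_pos']+rot(s['tool_rot'])@[-3,0,70])[0]
for v in (217,219,221,223): # nose left/right edges: half level crossings
    r=g[v,295:336];d=np.diff(r);print(v,'nose edges',295+.5+np.argmin(d[:22]),295+.5+20+np.argmax(d[20:]))
# ring by Hough on enlarged image
c=cv2.resize(g.astype(np.uint8)[185:240,285:345],None,fx=8,fy=8,interpolation=cv2.INTER_CUBIC)
h=cv2.HoughCircles(c,cv2.HOUGH_GRADIENT,1.5,200,param1=60,param2=20,minRadius=100,maxRadius=130)
if h is not None: print('ring px',(h[0,0,:2]+.5)/8-.5+[285,185],h[0,0,2]/8)
print('pred ring for 521,-245',wproj(p,s,[521,-245,54])[0])
E
python3 chk.py
```

```text
clock 10.9 at [ 519.5 -244.9  137.1] [3.1416e+00 1.0000e-04 2.6190e+00] F [-0.3 -0.7 -1.3] shift [-0.0003  0.0006  0.0238] turn [0.     0.     0.0003] mm 7.134991772134799
217 nose edges 307.5 321.5
219 nose edges 308.5 321.5
221 nose edges 308.5 321.5
223 nose edges 307.5 321.5
pred ring for 521,-245 [314.79899346 213.06515103]
```

>>> jog_arm --plan '[{"tx": 0,"ty": 0.0005,"tz": 0.006,"wx": 0,"wy": 0,"wz": 0,"claw": 1},{"tx": 0,"ty": 0.0005,"tz": 0.012,"wx": 0,"wy": 0,"wz": 0,"claw": 1},{"tx": 0,"ty": 0.0005,"tz": 0.018,"wx": 0,"wy": 0,"wz": 0,"claw": 1},{"tx": 0,"ty": 0.0005,"tz": 0.024,"wx": 0,"wy": 0,"wz": 0,"claw": 1},{"tx": 0,"ty": 0.0005,"tz": 0.03,"wx": 0,"wy": 0,"wz": 0,"claw": 1},{"tx": 0,"ty": 0.0005,"tz": 0.035,"wx": 0,"wy": 0,"wz": 0,"claw": 1},{"tx": 0,"ty": 0.0005,"tz": 0.04,"wx": 0,"wy": 0,"wz": 0,"claw": 1},{"tx": 0,"ty": 0.0005,"tz": 0.04,"wx": 0,"wy": 0,"wz": 0,"claw": 1}]'

```text
clock: 11.75
eef_pos: [519.5, -244.8, 124.9]
tool_rot: [-3.142, -0.0, 2.619]
force: [0.6, 0.4, -1.9]
width: 16.9
gripper_force: 58.7
```

```bash
python3 chk.py; python3 -c "
from h import *
print(ctrl.read_state()['torque'])"
```

```text
clock 11.75 at [ 519.5 -244.8  124.9] [-3.1416e+00 -3.0000e-04  2.6190e+00] F [ 0.6  0.4 -1.9] shift [-0.0008  0.0003 -0.017 ] turn [-0.     -0.0002  0.0003] mm 5.110575203671108
217 nose edges 299.5 322.5
219 nose edges 299.5 322.5
221 nose edges 299.5 329.5
223 nose edges 307.5 329.5
pred ring for 521,-245 [314.69343528 218.91126511]
[-0.02871537  0.02678177 -0.02135957]
```

>>> jog_arm --plan '[{"tx": 0,"ty": 0,"tz": 0.006,"wx": 0,"wy": 0,"wz": 0,"claw": 1},{"tx": 0,"ty": 0,"tz": 0.012,"wx": 0,"wy": 0,"wz": 0,"claw": 1},{"tx": 0,"ty": 0,"tz": 0.018,"wx": 0,"wy": 0,"wz": 0,"claw": 1},{"tx": 0,"ty": 0,"tz": 0.024,"wx": 0,"wy": 0,"wz": 0,"claw": 1},{"tx": 0,"ty": 0,"tz": 0.03,"wx": 0,"wy": 0,"wz": 0,"claw": 1},{"tx": 0,"ty": 0,"tz": 0.036,"wx": 0,"wy": 0,"wz": 0,"claw": 1},{"tx": 0,"ty": 0,"tz": 0.04,"wx": 0,"wy": 0,"wz": 0,"claw": 1},{"tx": 0,"ty": 0,"tz": 0.04,"wx": 0,"wy": 0,"wz": 0,"claw": 1}]'

```text
clock: 12.6
eef_pos: [519.5, -244.7, 112.9]
tool_rot: [-3.142, -0.0, 2.619]
force: [-0.3, 0.5, -2.2]
width: 16.5
gripper_force: 58.7
```

>>> jog_arm --plan '[{"tx": 0,"ty": 0,"tz": 0.002,"wx": 0,"wy": 0,"wz": 0,"claw": 1},{"tx": 0,"ty": 0,"tz": 0.004,"wx": 0,"wy": 0,"wz": 0,"claw": 1},{"tx": 0,"ty": 0,"tz": 0.006,"wx": 0,"wy": 0,"wz": 0,"claw": 1},{"tx": 0,"ty": 0,"tz": 0.008,"wx": 0,"wy": 0,"wz": 0,"claw": 1},{"tx": 0,"ty": 0,"tz": 0.01,"wx": 0,"wy": 0,"wz": 0,"claw": 1},{"tx": 0,"ty": 0,"tz": 0.01,"wx": 0,"wy": 0,"wz": 0,"claw": 1}]'

```text
clock: 13.2
eef_pos: [519.5, -244.7, 110.1]
tool_rot: [-3.142, -0.0, 2.619]
force: [-0.3, -0.5, -2.2]
width: 16.4
gripper_force: 58.7
```

>>> jog_arm --plan '[{"tx": 0,"ty": 0,"tz": 0.002,"wx": 0,"wy": 0,"wz": 0,"claw": 1},{"tx": 0,"ty": 0,"tz": 0.004,"wx": 0,"wy": 0,"wz": 0,"claw": 1},{"tx": 0,"ty": 0,"tz": 0.006,"wx": 0,"wy": 0,"wz": 0,"claw": 1},{"tx": 0,"ty": 0,"tz": 0.008,"wx": 0,"wy": 0,"wz": 0,"claw": 1},{"tx": 0,"ty": 0,"tz": 0.01,"wx": 0,"wy": 0,"wz": 0,"claw": 1},{"tx": 0,"ty": 0,"tz": 0.01,"wx": 0,"wy": 0,"wz": 0,"claw": 1}]'

```text
clock: 13.8
eef_pos: [519.9, -244.9, 107.8]
tool_rot: [-3.141, 0.001, 2.619]
force: [-0.5, 0.2, 6.4]
width: 16.7
gripper_force: 59.0
```

Contact with the bar: about 8 N net, roughly 2 mm of spring, and lateral forces near zero. I press on slowly.

>>> jog_arm --plan '[{"tx": 0,"ty": 0,"tz": 0.0017,"wx": 0,"wy": 0,"wz": 0,"claw": 1},{"tx": 0,"ty": 0,"tz": 0.0034,"wx": 0,"wy": 0,"wz": 0,"claw": 1},{"tx": 0,"ty": 0,"tz": 0.005,"wx": 0,"wy": 0,"wz": 0,"claw": 1},{"tx": 0,"ty": 0,"tz": 0.0067,"wx": 0,"wy": 0,"wz": 0,"claw": 1},{"tx": 0,"ty": 0,"tz": 0.0083,"wx": 0,"wy": 0,"wz": 0,"claw": 1},{"tx": 0,"ty": 0,"tz": 0.01,"wx": 0,"wy": 0,"wz": 0,"claw": 1},{"tx": 0,"ty": 0,"tz": 0.01,"wx": 0,"wy": 0,"wz": 0,"claw": 1}]'

```text
clock: 14.5
eef_pos: [520.1, -244.9, 105.1]
tool_rot: [-3.141, 0.001, 2.619]
force: [-2.2, 0.4, 8.9]
width: 16.7
gripper_force: 59.3
```

```bash
cat > st.py <<'E'
from h import *
A=[]
for i in range(3):
    s=ctrl.read_state();A.append(np.r_[s['eef_pos'],s['force'],s['torque']]);ctrl.get_image('wrist')
print(s['clock'],np.round(np.mean(A,0),2),np.round(np.array(A)[:,[2,5]],2).tolist())
E
python3 st.py
```

```text
14.6 [ 5.2006e+02 -2.4492e+02  1.0518e+02 -1.7600e+00  6.3000e-01  9.1300e+00
  1.1000e-01  4.9000e-01 -2.0000e-02] [[105.14, 8.86], [105.2, 9.03], [105.21, 9.49]]
```

>>> jog_arm --plan '[{"tx": 0.0005,"ty": -0.0003,"tz": 0.0015,"wx": 0,"wy": 0,"wz": 0,"claw": 1},{"tx": 0.001,"ty": -0.0006,"tz": 0.003,"wx": 0,"wy": 0,"wz": 0,"claw": 1},{"tx": 0.0015,"ty": -0.001,"tz": 0.0045,"wx": 0,"wy": 0,"wz": 0,"claw": 1},{"tx": 0.0017,"ty": -0.001,"tz": 0.006,"wx": 0,"wy": 0,"wz": 0,"claw": 1},{"tx": 0.0017,"ty": -0.001,"tz": 0.0075,"wx": 0,"wy": 0,"wz": 0,"claw": 1},{"tx": 0.0017,"ty": -0.001,"tz": 0.009,"wx": 0,"wy": 0,"wz": 0,"claw": 1},{"tx": 0.0017,"ty": -0.001,"tz": 0.0105,"wx": 0,"wy": 0,"wz": 0,"claw": 1},{"tx": 0.0017,"ty": -0.001,"tz": 0.0105,"wx": 0,"wy": 0,"wz": 0,"claw": 1}]'

```text
clock: 15.45
eef_pos: [520.0, -244.9, 102.5]
tool_rot: [3.142, 0.002, 2.619]
force: [-1.7, 0.2, 11.7]
width: 16.5
gripper_force: 59.5
```

```bash
python3 st.py
```

```text
15.55 [ 5.2000e+02 -2.4493e+02  1.0252e+02 -1.5400e+00  7.0000e-01  1.1260e+01
  1.7000e-01  5.2000e-01 -3.0000e-02] [[102.5, 11.67], [102.52, 11.68], [102.54, 10.41]]
```

>>> jog_arm --plan '[{"tx": 0.0006,"ty": -0.0004,"tz": 0.001,"wx": 0,"wy": 0,"wz": 0,"claw": 1},{"tx": 0.0012,"ty": -0.0008,"tz": 0.002,"wx": 0,"wy": 0,"wz": 0,"claw": 1},{"tx": 0.0012,"ty": -0.0008,"tz": 0.003,"wx": 0,"wy": 0,"wz": 0,"claw": 1},{"tx": 0.0012,"ty": -0.0008,"tz": 0.003,"wx": 0,"wy": 0,"wz": 0,"claw": 1}]'

```text
clock: 16.0
eef_pos: [519.9, -244.9, 101.8]
tool_rot: [3.141, 0.003, 2.619]
force: [-1.9, 0.9, 12.2]
width: 16.4
gripper_force: 59.6
```

```bash
python3 st.py
```

```text
16.1 [ 5.1989e+02 -2.4489e+02  1.0182e+02 -1.7700e+00  1.6000e-01  1.2130e+01
  2.0000e-01  4.3000e-01 -1.0000e-02] [[101.81, 12.24], [101.83, 12.05], [101.82, 12.08]]
```

>>> jog_arm --plan '[{"tx": 0,"ty": 0,"tz": 0.0006,"wx": 0,"wy": 0,"wz": 0,"claw": 1},{"tx": 0,"ty": 0,"tz": 0.0012,"wx": 0,"wy": 0,"wz": 0,"claw": 1},{"tx": 0,"ty": 0,"tz": 0.0012,"wx": 0,"wy": 0,"wz": 0,"claw": 1},{"tx": 0,"ty": 0,"tz": 0.0012,"wx": 0,"wy": 0,"wz": 0,"claw": 1},{"tx": 0,"ty": 0,"tz": 0.0012,"wx": 0,"wy": 0,"wz": 0,"claw": 1},{"tx": 0,"ty": 0,"tz": 0.0012,"wx": 0,"wy": 0,"wz": 0,"claw": 1},{"tx": 0,"ty": 0,"tz": 0.0012,"wx": 0,"wy": 0,"wz": 0,"claw": 1},{"tx": 0,"ty": 0,"tz": 0.0012,"wx": 0,"wy": 0,"wz": 0,"claw": 1}]'

```text
clock: 16.95
eef_pos: [519.9, -244.9, 101.5]
tool_rot: [3.141, 0.003, 2.619]
force: [-1.2, 0.3, 12.7]
width: 16.5
gripper_force: 59.6
```

```bash
python3 st.py
```

```text
17.05 [ 5.1991e+02 -2.4491e+02  1.0152e+02 -1.9400e+00  5.3000e-01  1.2710e+01
  2.1000e-01  4.4000e-01 -3.0000e-02] [[101.51, 12.72], [101.53, 12.33], [101.53, 13.06]]
```

About 14.5 N net, so roughly 7.8 mm. I hold a little longer, then lift straight out.

>>> jog_arm --plan '[{"tx": 0,"ty": 0,"tz": 0,"wx": 0,"wy": 0,"wz": 0,"claw": 1},{"tx": 0,"ty": 0,"tz": 0,"wx": 0,"wy": 0,"wz": 0,"claw": 1},{"tx": 0,"ty": 0,"tz": 0,"wx": 0,"wy": 0,"wz": 0,"claw": 1},{"tx": 0,"ty": 0,"tz": -0.005,"wx": 0,"wy": 0,"wz": 0,"claw": 1},{"tx": 0,"ty": 0,"tz": -0.01,"wx": 0,"wy": 0,"wz": 0,"claw": 1},{"tx": 0,"ty": 0,"tz": -0.015,"wx": 0,"wy": 0,"wz": 0,"claw": 1},{"tx": 0,"ty": 0,"tz": -0.021,"wx": 0,"wy": 0,"wz": 0,"claw": 1},{"tx": 0,"ty": 0,"tz": -0.028,"wx": 0,"wy": 0,"wz": 0,"claw": 1},{"tx": 0,"ty": 0,"tz": -0.038,"wx": 0,"wy": 0,"wz": 0,"claw": 1},{"tx": 0,"ty": 0,"tz": -0.05,"wx": 0,"wy": 0,"wz": 0,"claw": 1},{"tx": 0,"ty": 0,"tz": -0.065,"wx": 0,"wy": 0,"wz": 0,"claw": 1},{"tx": 0,"ty": 0,"tz": -0.065,"wx": 0,"wy": 0,"wz": 0,"claw": 1}]'

```text
clock: 18.3
eef_pos: [518.7, -244.9, 119.6]
tool_rot: [3.141, 0.0, 2.619]
force: [-0.3, 0.0, -1.2]
width: 16.6
gripper_force: 58.8
```

```bash
python3 st.py
```

```text
18.4 [ 5.1869e+02 -2.4486e+02  1.1942e+02  5.3000e-01  1.5000e-01 -9.3000e-01
 -1.0000e-02 -1.9000e-01 -2.0000e-02] [[119.61, -1.17], [119.39, -1.53], [119.28, -0.1]]
```

>>> jog_arm --plan '[{"tx": -0.0023,"ty": 0.0013,"tz": -0.02,"wx": 0,"wy": 0,"wz": 0,"claw": 1},{"tx": -0.0023,"ty": 0.0013,"tz": -0.05,"wx": 0,"wy": 0,"wz": 0,"claw": 1},{"tx": -0.0023,"ty": 0.0013,"tz": -0.09,"wx": 0,"wy": 0,"wz": 0,"claw": 1},{"tx": -0.0023,"ty": 0.0013,"tz": -0.14,"wx": 0,"wy": 0,"wz": 0,"claw": 1},{"tx": -0.0023,"ty": 0.0013,"tz": -0.2,"wx": 0,"wy": 0,"wz": 0,"claw": 1},{"tx": -0.0023,"ty": 0.0013,"tz": -0.26,"wx": 0,"wy": 0,"wz": 0,"claw": 1},{"tx": -0.0023,"ty": 0.0013,"tz": -0.32,"wx": 0,"wy": 0,"wz": 0,"claw": 1},{"tx": -0.0023,"ty": 0.0013,"tz": -0.35,"wx": 0,"wy": 0,"wz": 0,"claw": 1},{"tx": -0.0023,"ty": 0.0013,"tz": -0.35,"wx": 0,"wy": 0,"wz": 0,"claw": 1},{"tx": -0.0023,"ty": 0.0013,"tz": -0.35,"wx": 0,"wy": 0,"wz": 0,"claw": 1}]'

```text
clock: 19.45
eef_pos: [518.9, -244.8, 224.0]
tool_rot: [-3.141, -0.001, 2.619]
force: [-0.1, -0.6, -2.4]
width: 16.7
gripper_force: 58.6
```

```bash
python3 -c "
from h import *
go([457.5,255.1,224],2.619)"
```

```text
clock 19.45 at [ 518.9 -244.8  224. ] [-3.1412e+00 -6.0000e-04  2.6189e+00] F [-0.1 -0.6 -2.4] shift [1.0092e+00 1.3418e+00 1.0000e-04] turn [-0.0002 -0.0004 -0.0001] mm 503.6879614781923
```

>>> jog_arm --plan '[{"tx": 0.05,"ty": 0.07,"tz": 0,"wx": 0,"wy": 0,"wz": 0,"claw": 1},{"tx": 0.12,"ty": 0.16,"tz": 0,"wx": 0,"wy": 0,"wz": 0,"claw": 1},{"tx": 0.21,"ty": 0.28,"tz": 0,"wx": 0,"wy": 0,"wz": 0,"claw": 1},{"tx": 0.3,"ty": 0.4,"tz": 0,"wx": 0,"wy": 0,"wz": 0,"claw": 1},{"tx": 0.39,"ty": 0.52,"tz": 0,"wx": 0,"wy": 0,"wz": 0,"claw": 1},{"tx": 0.48,"ty": 0.64,"tz": 0,"wx": 0,"wy": 0,"wz": 0,"claw": 1},{"tx": 0.57,"ty": 0.76,"tz": 0,"wx": 0,"wy": 0,"wz": 0,"claw": 1},{"tx": 0.66,"ty": 0.88,"tz": 0,"wx": 0,"wy": 0,"wz": 0,"claw": 1},{"tx": 0.71,"ty": 0.95,"tz": 0,"wx": 0,"wy": 0,"wz": 0,"claw": 1},{"tx": 0.75,"ty": 1,"tz": 0,"wx": 0,"wy": 0,"wz": 0,"claw": 1},{"tx": 0.75,"ty": 1,"tz": 0,"wx": 0,"wy": 0,"wz": 0,"claw": 1},{"tx": 0.75,"ty": 1,"tz": 0,"wx": 0,"wy": 0,"wz": 0,"claw": 1}]'

```text
clock: 20.65
eef_pos: [473.6, 126.9, 223.5]
tool_rot: [-3.14, -0.001, 2.62]
force: [-0.0, 0.0, -1.1]
width: 16.4
gripper_force: 58.7
```

>>> jog_arm --plan '[{"tx": 0.06,"ty": 0.08,"tz": 0,"wx": 0,"wy": 0,"wz": 0,"claw": 1},{"tx": 0.13,"ty": 0.17,"tz": 0,"wx": 0,"wy": 0,"wz": 0,"claw": 1},{"tx": 0.2,"ty": 0.26,"tz": 0,"wx": 0,"wy": 0,"wz": 0,"claw": 1},{"tx": 0.24,"ty": 0.31,"tz": 0,"wx": 0,"wy": 0,"wz": 0,"claw": 1},{"tx": 0.26,"ty": 0.34,"tz": 0,"wx": 0,"wy": 0,"wz": 0,"claw": 1},{"tx": 0.26,"ty": 0.34,"tz": 0,"wx": 0,"wy": 0,"wz": 0,"claw": 1},{"tx": 0.26,"ty": 0.34,"tz": 0,"wx": 0,"wy": 0,"wz": 0,"claw": 1},{"tx": 0.26,"ty": 0.34,"tz": 0,"wx": 0,"wy": 0,"wz": 0,"claw": 1},{"tx": 0.26,"ty": 0.34,"tz": 0,"wx": 0,"wy": 0,"wz": 0,"claw": 1}]'

```text
clock: 21.55
eef_pos: [457.9, 253.2, 224.1]
tool_rot: [-3.141, 0.0, 2.617]
force: [0.4, 0.2, -1.3]
width: 16.2
gripper_force: 58.9
```

```bash
python3 -c "
from h import *
go([457.5,255.1,160],2.619)
p=ctrl.get_image('wrist')
for r_ in ctrl.trace(p,'punch_mid')[:2]:
    print(r_['extent']);v,u=np.nonzero(r_['pixels']);print([(vv,round(u[v==vv].mean(),1),u[v==vv].size) for vv in range(v.min(),v.min()+40,5) if (v==vv).any()])
"
```

```text
clock 21.55 at [457.9 253.2 224.1] [-3.1408e+00  5.0000e-04  2.6168e+00] F [ 0.4  0.2 -1.3] shift [0.0043 0.005  0.2136] turn [-0.0005  0.0003 -0.0014] mm 64.12350299167663
[342.9, 57.4, 45.1, 110.1]
[(3, np.float64(331.5), 8), (8, np.float64(330.5), 16), (13, np.float64(332.0), 17), (18, np.float64(334.0), 17), (23, np.float64(336.5), 16), (28, np.float64(337.5), 16), (33, np.float64(339.0), 17), (38, np.float64(341.0), 15)]
[313.6, 281.3, 51.5, 139.2]
[(212, np.float64(314.5), 4), (217, np.float64(314.5), 14), (222, np.float64(314.5), 14), (227, np.float64(314.0), 17), (232, np.float64(314.0), 25), (237, np.float64(314.5), 28), (242, np.float64(314.0), 29), (247, np.float64(314.0), 29)]
```

>>> jog_arm --plan '[{"tx": 0.0036,"ty": 0.0067,"tz": 0.04,"wx": 0,"wy": 0,"wz": 0,"claw": 1},{"tx": 0.0036,"ty": 0.0067,"tz": 0.1,"wx": 0,"wy": 0,"wz": 0,"claw": 1},{"tx": 0.0036,"ty": 0.0067,"tz": 0.16,"wx": 0,"wy": 0,"wz": 0,"claw": 1},{"tx": 0.0036,"ty": 0.0067,"tz": 0.2,"wx": 0,"wy": 0,"wz": 0,"claw": 1},{"tx": 0.0036,"ty": 0.0067,"tz": 0.21,"wx": 0,"wy": 0,"wz": 0,"claw": 1},{"tx": 0.0036,"ty": 0.0067,"tz": 0.21,"wx": 0,"wy": 0,"wz": 0,"claw": 1},{"tx": 0.0036,"ty": 0.0067,"tz": 0.21,"wx": 0,"wy": 0,"wz": 0,"claw": 1},{"tx": 0.0036,"ty": 0.0067,"tz": 0.21,"wx": 0,"wy": 0,"wz": 0,"claw": 1},{"tx": 0.0036,"ty": 0.0067,"tz": 0.21,"wx": 0,"wy": 0,"wz": 0,"claw": 1}]'

```text
clock: 22.55
eef_pos: [457.9, 257.3, 161.8]
tool_rot: [3.14, 0.001, 2.619]
force: [0.2, -0.4, -2.0]
width: 16.8
gripper_force: 58.9
```

```bash
python3 - <<'E'
from h import *
s=ctrl.read_state();p=ctrl.get_image('wrist');go([457.9,255.4,145],2.619,s)
print('hole pred',wproj(p,s,[459.3,255.7,60]))
g=cv2.GaussianBlur(cv2.cvtColor(p['img'],cv2.COLOR_RGB2GRAY),(3,3),0)
for v in range(186,222,3): print(v,g[v,298:334:2].tolist())
E
```

```text
clock 22.55 at [457.9 257.3 161.8] [3.1405e+00 7.0000e-04 2.6190e+00] F [ 0.2 -0.4 -2. ] shift [-0.0033 -0.0055  0.056 ] turn [ 0.0007  0.0004 -0.    ] mm 16.920442133977296
hole pred [[313.01058455 206.23604576]]
186 [69, 68, 67, 67, 66, 67, 67, 70, 71, 71, 72, 73, 73, 72, 72, 74, 74, 73]
189 [71, 69, 68, 68, 66, 66, 67, 69, 71, 71, 71, 72, 73, 72, 72, 74, 74, 73]
192 [78, 75, 73, 71, 68, 66, 67, 70, 71, 72, 71, 72, 73, 72, 72, 74, 74, 73]
195 [77, 76, 75, 74, 72, 70, 70, 71, 71, 71, 72, 72, 73, 71, 72, 74, 74, 73]
198 [77, 75, 75, 74, 70, 61, 53, 49, 50, 55, 64, 71, 73, 72, 73, 73, 74, 74]
201 [77, 76, 74, 66, 50, 38, 34, 31, 30, 33, 41, 59, 71, 72, 73, 74, 74, 73]
204 [76, 76, 69, 49, 37, 37, 36, 33, 34, 32, 34, 44, 65, 72, 73, 74, 75, 74]
207 [59, 60, 54, 39, 33, 34, 37, 36, 35, 34, 35, 45, 66, 73, 73, 75, 75, 76]
210 [53, 52, 51, 45, 36, 33, 34, 35, 36, 36, 43, 64, 78, 80, 79, 81, 81, 80]
213 [53, 52, 51, 50, 46, 42, 36, 36, 38, 39, 47, 66, 78, 80, 82, 83, 83, 82]
216 [52, 52, 51, 51, 50, 44, 38, 36, 38, 40, 42, 49, 60, 69, 79, 83, 83, 82]
219 [54, 52, 52, 51, 49, 42, 37, 37, 40, 42, 43, 46, 55, 59, 63, 73, 83, 83]
```

>>> jog_arm --plan '[{"tx": -0.0037,"ty": -0.0053,"tz": 0.01,"wx": 0,"wy": 0,"wz": 0,"claw": 1},{"tx": -0.0037,"ty": -0.0053,"tz": 0.025,"wx": 0,"wy": 0,"wz": 0,"claw": 1},{"tx": -0.0037,"ty": -0.0053,"tz": 0.04,"wx": 0,"wy": 0,"wz": 0,"claw": 1},{"tx": -0.0037,"ty": -0.0053,"tz": 0.05,"wx": 0,"wy": 0,"wz": 0,"claw": 1},{"tx": -0.0037,"ty": -0.0053,"tz": 0.05,"wx": 0,"wy": 0,"wz": 0,"claw": 1},{"tx": -0.0037,"ty": -0.0053,"tz": 0.05,"wx": 0,"wy": 0,"wz": 0,"claw": 1},{"tx": -0.0037,"ty": -0.0053,"tz": 0.05,"wx": 0,"wy": 0,"wz": 0,"claw": 1}]'

```text
clock: 23.3
eef_pos: [457.7, 255.3, 146.3]
tool_rot: [3.141, 0.0, 2.619]
force: [0.8, -0.0, -1.2]
width: 16.4
gripper_force: 58.9
```

```bash
python3 -c "
from h import *
go([458.1,255.4,120],2.619)"
```

```text
clock 23.3 at [457.7 255.3 146.3] [3.1413e+00 1.0000e-04 2.6191e+00] F [ 0.8 -0.  -1.2] shift [-0.0008  0.001   0.0877] turn [0.0002 0.0001 0.    ] mm 26.313937735931976
```

Well aligned. I descend into the hole.

>>> jog_arm --plan '[{"tx": -0.0005,"ty": 0.0007,"tz": 0.012,"wx": 0,"wy": 0,"wz": 0,"claw": 1},{"tx": -0.0005,"ty": 0.0007,"tz": 0.024,"wx": 0,"wy": 0,"wz": 0,"claw": 1},{"tx": -0.0005,"ty": 0.0007,"tz": 0.036,"wx": 0,"wy": 0,"wz": 0,"claw": 1},{"tx": -0.0005,"ty": 0.0007,"tz": 0.048,"wx": 0,"wy": 0,"wz": 0,"claw": 1},{"tx": -0.0005,"ty": 0.0007,"tz": 0.06,"wx": 0,"wy": 0,"wz": 0,"claw": 1},{"tx": -0.0005,"ty": 0.0007,"tz": 0.072,"wx": 0,"wy": 0,"wz": 0,"claw": 1},{"tx": -0.0005,"ty": 0.0007,"tz": 0.083,"wx": 0,"wy": 0,"wz": 0,"claw": 1},{"tx": -0.0005,"ty": 0.0007,"tz": 0.087,"wx": 0,"wy": 0,"wz": 0,"claw": 1},{"tx": -0.0005,"ty": 0.0007,"tz": 0.087,"wx": 0,"wy": 0,"wz": 0,"claw": 1}]'

```text
clock: 24.2
eef_pos: [457.8, 255.2, 119.9]
tool_rot: [-3.141, -0.0, 2.619]
force: [-0.4, 0.3, -1.2]
width: 16.4
gripper_force: 58.9
```

>>> jog_arm --plan '[{"tx": 0,"ty": 0,"tz": 0.012,"wx": 0,"wy": 0,"wz": 0,"claw": 1},{"tx": 0,"ty": 0,"tz": 0.024,"wx": 0,"wy": 0,"wz": 0,"claw": 1},{"tx": 0,"ty": 0,"tz": 0.036,"wx": 0,"wy": 0,"wz": 0,"claw": 1},{"tx": 0,"ty": 0,"tz": 0.048,"wx": 0,"wy": 0,"wz": 0,"claw": 1},{"tx": 0,"ty": 0,"tz": 0.058,"wx": 0,"wy": 0,"wz": 0,"claw": 1},{"tx": 0,"ty": 0,"tz": 0.066,"wx": 0,"wy": 0,"wz": 0,"claw": 1},{"tx": 0,"ty": 0,"tz": 0.07,"wx": 0,"wy": 0,"wz": 0,"claw": 1},{"tx": 0,"ty": 0,"tz": 0.07,"wx": 0,"wy": 0,"wz": 0,"claw": 1}]'

```text
clock: 25.0
eef_pos: [457.8, 255.2, 98.9]
tool_rot: [-3.141, -0.0, 2.619]
force: [0.1, 0.2, -0.7]
width: 16.8
gripper_force: 58.9
```

>>> jog_arm --plan '[{"tx": 0,"ty": 0,"tz": 0.002,"wx": 0,"wy": 0,"wz": 0,"claw": 1},{"tx": 0,"ty": 0,"tz": 0.004,"wx": 0,"wy": 0,"wz": 0,"claw": 1},{"tx": 0,"ty": 0,"tz": 0.006,"wx": 0,"wy": 0,"wz": 0,"claw": 1},{"tx": 0,"ty": 0,"tz": 0.008,"wx": 0,"wy": 0,"wz": 0,"claw": 1},{"tx": 0,"ty": 0,"tz": 0.008,"wx": 0,"wy": 0,"wz": 0,"claw": 1}]'

```text
clock: 25.5
eef_pos: [457.9, 255.1, 96.7]
tool_rot: [-3.141, 0.0, 2.619]
force: [0.1, -0.0, -1.9]
width: 16.8
gripper_force: 58.9
```

>>> jog_arm --plan '[{"tx": 0,"ty": 0,"tz": 0.001,"wx": 0,"wy": 0,"wz": 0,"claw": 1},{"tx": 0,"ty": 0,"tz": 0.002,"wx": 0,"wy": 0,"wz": 0,"claw": 1},{"tx": 0,"ty": 0,"tz": 0.003,"wx": 0,"wy": 0,"wz": 0,"claw": 1},{"tx": 0,"ty": 0,"tz": 0.004,"wx": 0,"wy": 0,"wz": 0,"claw": 1},{"tx": 0,"ty": 0,"tz": 0.004,"wx": 0,"wy": 0,"wz": 0,"claw": 1}]'

```text
clock: 26.0
eef_pos: [458.0, 255.3, 96.3]
tool_rot: [3.141, 0.001, 2.619]
force: [-2.4, -0.7, 7.8]
width: 17.0
gripper_force: 59.9
```

Seated: the shoulder rests at the same height as at the grasp. I ease off and release.

>>> jog_arm --plan '[{"tx": 0,"ty": 0,"tz": -0.0015,"wx": 0,"wy": 0,"wz": 0,"claw": 1},{"tx": 0,"ty": 0,"tz": -0.0015,"wx": 0,"wy": 0,"wz": 0,"claw": 1},{"tx": 0,"ty": 0,"tz": -0.0015,"wx": 0,"wy": 0,"wz": 0,"claw": 0.7},{"tx": 0,"ty": 0,"tz": -0.0015,"wx": 0,"wy": 0,"wz": 0,"claw": 0.5},{"tx": 0,"ty": 0,"tz": -0.0015,"wx": 0,"wy": 0,"wz": 0,"claw": 0.2},{"tx": 0,"ty": 0,"tz": -0.0015,"wx": 0,"wy": 0,"wz": 0,"claw": 0},{"tx": 0,"ty": 0,"tz": -0.0015,"wx": 0,"wy": 0,"wz": 0,"claw": 0},{"tx": 0,"ty": 0,"tz": -0.0015,"wx": 0,"wy": 0,"wz": 0,"claw": 0},{"tx": 0,"ty": 0,"tz": -0.0015,"wx": 0,"wy": 0,"wz": 0,"claw": 0},{"tx": 0,"ty": 0,"tz": -0.0015,"wx": 0,"wy": 0,"wz": 0,"claw": 0}]'

```text
clock: 27.0
eef_pos: [457.9, 255.2, 96.0]
tool_rot: [3.142, 0.0, 2.619]
force: [0.7, 0.2, -0.3]
width: 85.2
gripper_force: 0.0
```

>>> jog_arm --plan '[{"tx": 0,"ty": 0,"tz": -0.04,"wx": 0,"wy": 0,"wz": 0,"claw": 0},{"tx": 0,"ty": 0,"tz": -0.1,"wx": 0,"wy": 0,"wz": 0,"claw": 0},{"tx": 0,"ty": 0,"tz": -0.18,"wx": 0,"wy": 0,"wz": 0,"claw": 0},{"tx": 0,"ty": 0,"tz": -0.27,"wx": 0,"wy": 0,"wz": 0,"claw": 0},{"tx": 0,"ty": 0,"tz": -0.35,"wx": 0,"wy": 0,"wz": 0,"claw": 0},{"tx": 0,"ty": 0,"tz": -0.4,"wx": 0,"wy": 0,"wz": 0,"claw": 0},{"tx": 0,"ty": 0,"tz": -0.4,"wx": 0,"wy": 0,"wz": 0,"claw": 0},{"tx": 0,"ty": 0,"tz": -0.4,"wx": 0,"wy": 0,"wz": 0,"claw": 0},{"tx": 0,"ty": 0,"tz": -0.4,"wx": 0,"wy": 0,"wz": 0,"claw": 0}]'

```text
clock: 27.9
eef_pos: [457.4, 254.7, 215.2]
tool_rot: [-3.14, -0.001, 2.619]
force: [-0.2, -0.3, -1.1]
width: 85.2
gripper_force: 0.0
```

```bash
python3 - <<'E'
from h import *
s=ctrl.read_state();p=ctrl.get_image('wrist')
D=p['depth'];v,u=np.mgrid[140:300,280:365];v=v.ravel();u=u.ravel();o,d=wray(p,s,u,v)
H=np.array(p['hand_eye']);zc=(rot(s['tool_rot'])@H[:3,:3])[:,2];W=o+d*(D[v,u]/(d@zc))[:,None]
k=(W[:,2]>146)&(W[:,2]<160);print('cap',k.sum(),W[k].mean(0),np.percentile(W[k][:,2],[10,50,90]),s['eef_pos'])
save('fin.png',cv2.resize(p['img'][130:330,200:440],(720,600),interpolation=cv2.INTER_CUBIC))
E
```

```text
cap 454 [457.48147399 255.988744   151.50921256] [148.83887777 152.06382199 153.03554534] [457.37205157 254.69542348 215.21326853]
```

View pics/fin.png

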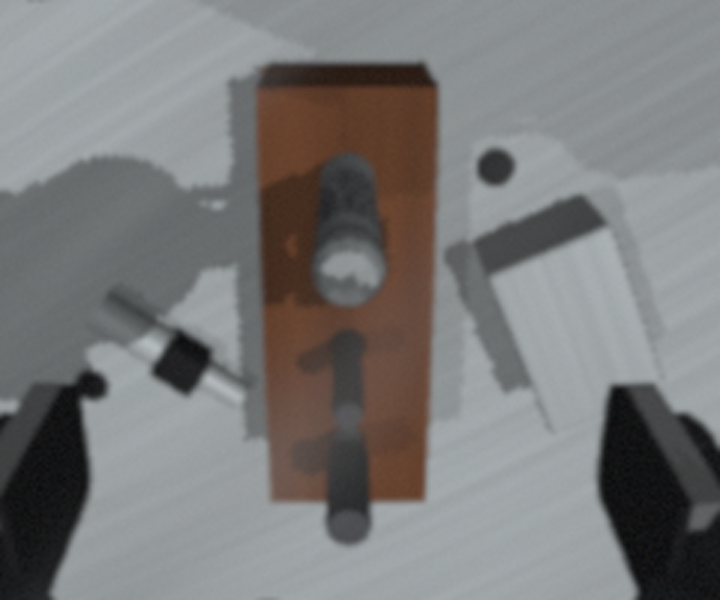

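The punch stands upright and home: its cap at crop (348,270) is 152 mm high, at the same spot as before. The other tools in view are undisturbed and the gripper is clear.

```bash
python3 -c "
from cell import ctrl
print(ctrl.finish_job())"
```

```text
the job is handed in; nothing more can be done
None
```

The punch was pressed about 7.8 mm (estimated from force and height) in the open bushing for about one second, lifted straight out and set back home in its stand; the job was handed in at about 28 s on the clock, with no verdict returned.

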